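Change the film core in a cam-lock clamping cradle

TASK

The short film core with yellow caps in the clamping cradle is finished: throw the red cam lever open, draw the rod back by its black knob and lay the yellow core in the empty middle groove of the wooden rack. Then lay the long blue-capped core in the cradle, push the rod up snug so that the core sits tight against the end plate with no gap at either end, and throw the cam lever back over centre, all the way down, so that the rod is locked. Leave the green core and everything else on the bench where it is.

Things in the scene. Friction and masses are not known exactly. Their poses are not given: they have to be found in the camera images.
- core_clamp: fixed clamping cradle on a grey base (262 x 100 x 12 mm). Origin on the bench, straight below the end plate's inner face; x runs along the cradle from the end plate (x = 0; 72 mm wide, 102 high) past the V channel (x = 2 to 161) and dark clamp block (x = 182 to 226, 56 wide, 96 high) to the rod's knob; z up; the robot is on its -y side
- cradle_axis (a point): point on the end plate's inner face, on the axis of a core lying in the V channel: 62 mm above the bench, y = 0 in the cradle's frame, axes as the cradle's. The V's walls reach 22 mm to either side and up to 16 mm below this axis; fingers fit outside them
- cam_lever (a joint): angle of the red cam lever: 0 = over and locked (lying towards the robot, 10 degrees above level), growing as it is lifted over the top: 1.40 upright, 2.27 fully open (leaning 50 degrees away from the robot). The rod is free above 1.4. Dead centre is at 0.30; below about 0.2 it snaps home. Takes up to about 5 N at the grip; stays where it is left when open
- cam_lever_hinge (a point): point on the lever's hinge axis, midway across the lever, 106 mm above the bench (x = 204 mm, y = 0 in the cradle's frame). The hinge axis is level and parallel to the cradle's x axis
- cam_lever_grip (a point): centre of the lever's red plastic grip, 82 mm from the hinge axis (moves with the lever). The grip is 18 mm thick along the hinge axis, 16 mm the other way and 52 mm long; pinched across its 18 mm from above it can turn between the fingertips as the lever swings
- stop_rod (a joint): travel of the sliding rod, m: 0 = drawn right back, where its face is 165 mm from the end plate, growing as it is pushed towards the end plate, at most 0.075; the gap between end plate and rod face is 0.165 - value. When the cam is open it slides with about 3 N; locked it cannot be moved
- rod_knob (a point): centre of the rod's round black pull knob, 30 mm in diameter with a grip 22 mm long along the rod, axis 62 mm above the bench (moves with the rod)
- core_rack: the fixed wooden rack, board 100 x 250 x 12 mm, with three aluminium V grooves along its x axis (88 mm long, 88 mm apart). Origin under its centre on the bench; its x axis points away from the robot, y to the left
- groove_middle (a point): centre of the empty middle groove, at the axis of a core that lies in it, 50 mm above the bench; the rack's x axis is the groove's direction. A core there may lie up to 25 mm off centre along the groove
- core_yellow_center (a point): centre of the finished core: cardboard tube with yellow plug caps, solid ends, 50 mm in diameter, 100 mm long, 0.13 kg; its x axis runs along the tube. It lies clamped in the cradle at the start
- core_blue_center (a point): centre of the next core: blue caps, 50 mm in diameter, 150 mm long, 0.13 kg; its x axis runs along the tube. It lies in an outer groove of the rack (left or right)
- core_green_center (a point): centre of the green-capped core, 50 mm in diameter, 125 mm long, in the other outer groove; it stays there
- squeeze_bottle: bystander: small green-capped squeeze bottle, origin at the centre of its underside; leave it alone
- bottle_red: bystander: red-capped wash bottle, origin at the centre of its underside; leave it alone
- carton: bystander: small carton, origin at the centre of its underside; leave it alone
- spare_cap_a: bystander: left spare cap, origin at the centre of its underside; leave it alone
- spare_cap_b: bystander: right spare cap, origin at the centre of its underside; leave it alone
- marker: bystander: red pen, origin at the centre of its underside; leave it alone

How it is judged:
By the outcome, as a careful person would: the job done as asked, in the order asked, and still so for the second after the job is handed in, with the robot touching nothing.
It also fails if it takes over 72 s, if anything falls off the work surface, if the arm or the gripper's body presses on something with over 40 N, if the wrist force passes 120 N, or if a joint passes its speed limit or range.

ROBOT

A 6-joint arm with a two-finger parallel gripper is mounted at the origin on a cart in front of the work surface, level with it; the furniture and walls round the work are solid. World frame = base frame: x ahead of the robot, y to its left, z up, the work surface at z = 0. Lengths are in m, angles in rad, forces in N, time in s.
With the tool pointing down it reaches from about 0.425 to 0.95 m from the base axis. Payload 3.5 kg.
Tool frame: the origin (TCP) lies at the very end of the fingers, on their centre line; the grasp point (between the pads) lies ctrl.tcp_to_grasp behind it (ctrl.tcp_to_grasp is the distance from the TCP to the grasp point, in m); z points along the fingers, y is the line along which they close (so a half turn about z gives the same grasp; the last joint's range is limited). The gripper opens to 85 mm and grips with 20 to 120 N. Pads are 22 mm wide; open, the fingers measure 114 mm over their backs; the gripper's body (76 mm by 85 mm) begins 54 mm behind the grasp point. The pads swing forward as they close: fully open they stand 13 mm farther back than shut.
Start: joints at [1.045, 0.286, 1.577, -0, 1.279, -0.15], TCP at [0.248, 0.628, 0.231] pointing down, gripper open.
Joint ranges: [-2.77, 2.77], [-0.9, 2.22], [0.21, 2.48], [-1.53, 4.67], [0.24, 2.81], [-2.84, 2.84]. Speed limits (rad/s): [2.79, 2.79, 3.14, 3.14, 3.14, 3.14].

INTERFACE

Orientations are given as a unit quaternion [x, y, z, w].
In Python, from plant import ctrl gives the robot as it stands.
- The arm moves only by the shell command python3 -m inch 'ROWS' [FORCE]. ROWS is JSON, a list of rows, each an object with "slide": the shift along the tool's x, y, z in cm, a list of three; "turn": the turn about the tool's z in rad; "grip": the finger opening in cm, from 0 to 8.54. A call has 1 to 20 rows; each row is the pose to reach, as a shift and turn from the pose commanded when the call began, along the tool's axes at that moment; what a row does not reach only later rows make up. A row lasts 1/10 s, in which the tool goes at most 50 mm and 8.59 degrees, less where a joint would pass 70% of its speed; a pose out of reach is approached as far as the arm can. A call with a gripper value outside its range is refused whole. The fingers move at their own pace and stop on an object; FORCE is the grip in N (left out, the last holds). Time passes only in rows, so rows that repeat a pose let the fingers close. It gives the time, the measured TCP pose, the force, the opening and the grip force at its end, in the units of the state.
- ctrl.get_state(): the state, without advancing time (a new reading comes with each control period).
- ctrl.read_camera(name): name is "side" or "top"; returns (picture, depth): 384x512x3 uint8, red, green, blue; 384x512 float32, m along the optical axis (not along the pixel's ray), 0 where there is no reading.
- ctrl.camera_info(name): a dict with "K" (3x3 intrinsics, pixels), "D" ([k1, k2, p1, p2, k3] as OpenCV has them; the pictures are not rectified), "camera_from_world" (4x4, takes a point from world to camera coordinates). Camera axes: x right, y down, z forward; pixel columns grow to the right and rows downward; lengths in m; the calibration is good to about 2 mm. A picture is of the moment at which its call begins. camera_info takes no time and is no camera call.
- ctrl.sign_off(): hands the job in; it is judged then, once.
The state is a dict: "time": time; "qpos": joint angles; "dq": joint speeds; "joint_efforts": joint torques, N m; "eef_pos": TCP position; "tcp_rot": TCP orientation; "contact_force": force on the tool from outside, world axes, zero at the start; "wrist_torque": the same for the moment, N m; "opening": opening from 0.0 (shut) to 1.0 (fully open); "finger_force": force on a finger pad.
Only numpy, scipy, OpenCV 4.12 (cv2) and the standard library are available. Lean on these libraries where they do the work, as an engineer would, in place of code of your own. Each camera call takes 0.05 s, during which the arm holds its last target. There are 200 camera calls.

## Working session

There is one attempt and no reset: what is moved stays moved. The work goes in short steps, Python scripts to look and compute and a shell command to move; the robot and the scene stay as the last step left them, time stands still between calls to the robot, and variables do not carry over. Pictures are saved under pics/ and viewed, at most 10 in all, crops included, and the job is handed in when it is done.

```bash
ls; mkdir -p pics
python3 - <<'E'
from plant import ctrl
import cv2,numpy as np
for n in("top","side"):
    p,d=ctrl.read_camera(n); cv2.imwrite(f"pics/{n}0.png",cv2.resize(p[:,:,::-1],(800,600),interpolation=cv2.INTER_CUBIC)); np.savez(f"pics/{n}0.npz",p=p,d=d)
    i=ctrl.camera_info(n); print(n,i["K"],i["D"],np.round(i["camera_from_world"],3))
s=ctrl.get_state(); print(s, ctrl.tcp_to_grasp)
E
```

```text
pics
top [[452.81079348   0.         254.66061729]
 [  0.         452.81079348 187.07915977]
 [  0.           0.           1.        ]] [0.03531388 0.         0.         0.         0.        ] [[-0.012 -1.    -0.023  0.031]
 [-0.986  0.016 -0.165  0.553]
 [ 0.165  0.021 -0.986  1.166]
 [ 0.     0.     0.     1.   ]]
side [[498.64301721   0.         258.58865445]
 [  0.         498.64301721 190.35519492]
 [  0.           0.           1.        ]] [0.04973822 0.         0.         0.         0.        ] [[ 0.923 -0.384  0.006 -0.507]
 [-0.246 -0.605 -0.757  0.227]
 [ 0.295  0.697 -0.653  1.285]
 [ 0.     0.     0.     1.   ]]
{'time': 0.1, 'qpos': array([ 1.04497347e+00,  2.87129668e-01,  1.57802027e+00, -1.23839747e-06,
        1.27860726e+00, -1.49974256e-01]), 'dq': array([ 0.00030243, -0.00171449, -0.00262113,  0.00072708, -0.00024341,
        0.00020327]), 'joint_efforts': array([ 9.34452219e-04, -4.07294333e+01, -2.93699044e+01, -1.24720959e-04,
        3.34035933e-03, -3.05124885e-06]), 'eef_pos': array([0.24742347, 0.62738282, 0.23005603]), 'tcp_rot': array([ 1.86819857e-01,  9.82393592e-01, -1.02126738e-03, -3.58218752e-04]), 'contact_force': array([-0.02888049, -0.28075572, -0.21018985]), 'wrist_torque': array([-0.04500816,  0.01228254, -0.01420932]), 'finger_force': 0.0, 'opening': 1.003473455346463} 0.0187
```

View pics/top0.png

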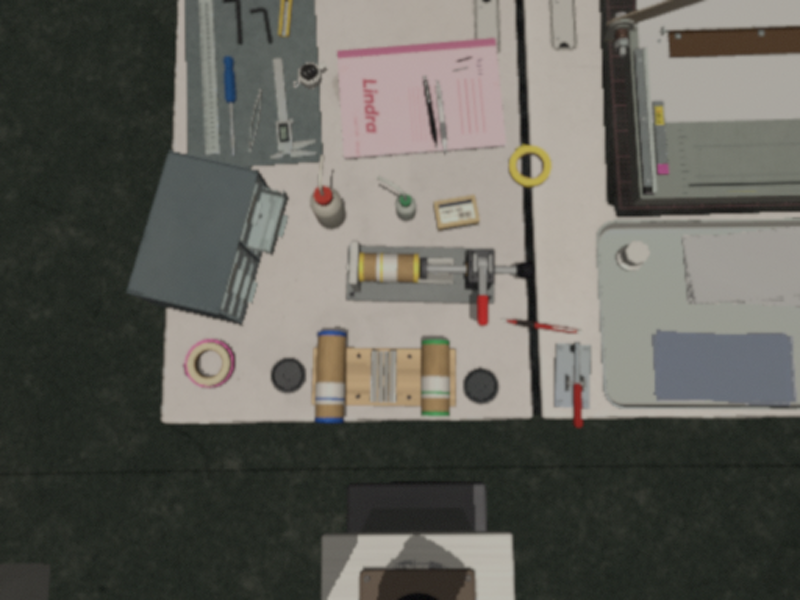

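View pics/side0.png

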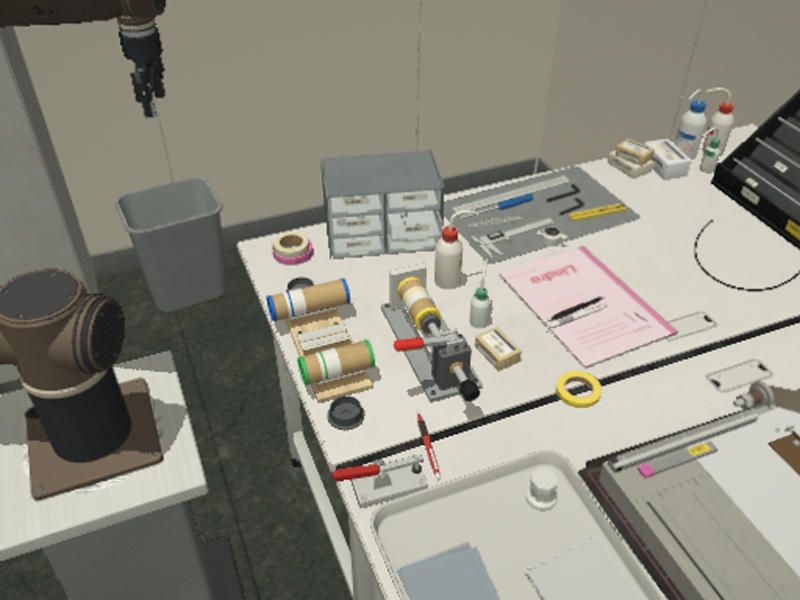

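Top view: the cradle runs along world −y (end plate at about (353,265), knob at (525,270)), with the lever grip at (483,310). The blue core is in the left groove at (331,375), green is on the right at (435,375), and the middle groove is at (384,375). I'll enlarge this area.

```bash
cat > h.py <<'E'
import numpy as np,cv2
from plant import ctrl
def ray(n,uv,z):
    "world point at height z seen at pixel uv (512x384)"
    i=ctrl.camera_info(n); T=np.array(i["camera_from_world"])
    a=cv2.undistortPoints(np.array([[uv]],float),np.array(i["K"]),np.array(i["D"]))[0,0]
    R=T[:3,:3]; c=-R.T@T[:3,3]; d=R.T@np.array([a[0],a[1],1]); return c+d*(z-c[2])/d[2]
def crop(n,name,u0,v0,w,h,k):
    p,d=ctrl.read_camera(n); cv2.imwrite(f"pics/{name}.png",cv2.resize(p[v0:v0+h,u0:u0+w,::-1],None,fx=k,fy=k,interpolation=cv2.INTER_CUBIC)); return p,d
E
python3 -c "
from h import *
crop('top','c1',192,145,170,130,4.6)"
```

```text
(no output)
```

View pics/c1.png

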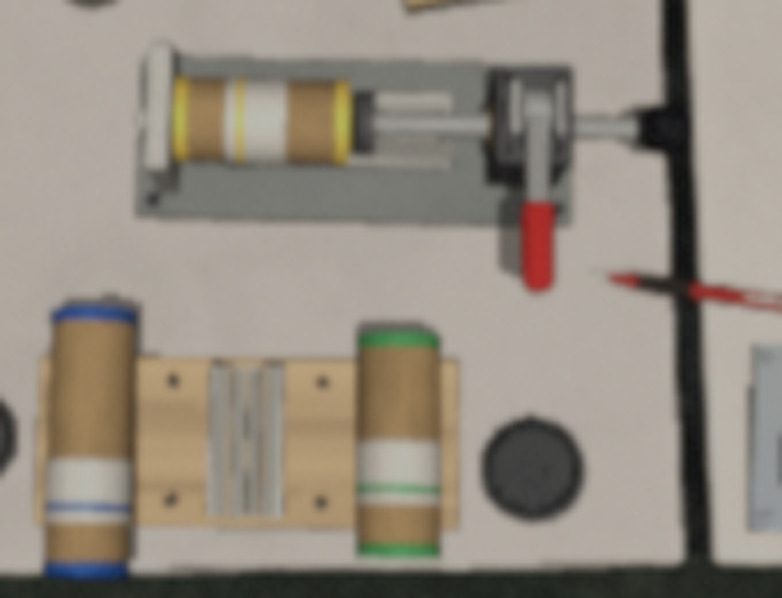

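Crop at 4.6× (origin 192,145): the end plate top spans x 147–172. The yellow core runs (175,121) to (350,121), the knob is at (660,128) and the grip at (538,245). The blue core runs (95,308) to (87,572), the middle groove centre is at (246,438), and green is at (399,440).

Run:
```python
from h import *
f=lambda x,y,z:np.round(ray('top',(192+x/4.6-.4,145+y/4.6-.4),z),4)
for n,x,y,z in [("base FL",137,215,.012),("base FR",572,222,.012),("base BR",572,66,.012),("base BL",143,57,.012),("plate top in-near",172,168,.102),("plate top in-far",174,45,.102),
 ("yel L",174,121,.062),("yel R",351,121,.062),("knob",660,128,.062),("knob L",638,128,.062),("knob R",683,128,.062),("grip",538,245,.12),("grip tip",538,290,.124),("grip root",538,203,.116),
 ("blue far",95,308,.05),("blue near",87,572,.05),("green far",399,333,.05),("green near",399,553,.05),("groove far",246,363,.03),("groove near",246,516,.03),("rack FL",36,525,.012),("rack FR",458,528,.012),("rack BR",458,360,.012)]: print(n,f(x,y,z)[:2])
```

```text
base FL [0.5486 0.116 ]
base FR [ 0.5402 -0.1434]
base BR [ 0.6353 -0.1467]
base BL [0.6455 0.1123]
plate top in-near [0.5604 0.0878]
plate top in-far [0.6307 0.0865]
yel L [0.5953 0.0897]
yel R [ 0.5936 -0.0126]
knob [ 0.5864 -0.1899]
knob L [ 0.5866 -0.1773]
knob R [ 0.5862 -0.203 ]
grip [ 0.5114 -0.1122]
grip tip [ 0.4864 -0.111 ]
grip root [ 0.5351 -0.1133]
blue far [0.4887 0.1366]
blue near [0.3393 0.1405]
green far [ 0.4717 -0.0381]
green near [ 0.3476 -0.0354]
groove far [0.4574 0.0507]
groove near [0.3695 0.0515]
rack FL [0.3662 0.1751]
rack FR [ 0.3613 -0.071 ]
rack BR [ 0.459  -0.0736]
```

```bash
cat >> h.py <<'E'
O=np.array([.5955,.088,0]); th=np.radians(-91.95)   # cradle frame
CX=np.array([np.cos(th),np.sin(th),0]); CY=np.array([-CX[1],CX[0],0])
def cr(x,y,z): return O+x*CX+y*CY+[0,0,z]
def lev(q): a=q+np.radians(10); return cr(.204,-.082*np.cos(a),.106+.082*np.sin(a))  # grip centre
def to(p,ang):
    "slide (cm, tool axes) and turn to bring grasp point to p with tool y at ang deg (world)"
    from scipy.spatial.transform import Rotation as Ro
    s=ctrl.get_state(); R=Ro.from_quat(s["tcp_rot"]).as_matrix()
    tgt=np.array(p)-[0,0,ctrl.tcp_to_grasp]
    cur=np.degrees(np.arctan2(R[1,1],R[0,1])); print("slide",np.round(R.T@(tgt-s["eef_pos"])*100,2),"turn",round(np.radians(cur-ang),3),"cur ang",round(cur,1),"t",round(s["time"],2))
E
python3 -c "
from h import *
print(cr(.278,0,.062),lev(0),lev(2.27)); p=lev(0);to(p+[0,0,.09],88.1);to(p,88.1)"
```

```text
[ 0.5860404  -0.18983901  0.062     ] [ 0.50785095 -0.11313401  0.12023915] [ 0.65139412 -0.11802124  0.15864122]
slide [-51.41 -59.32   3.96] turn -0.343 cur ang 68.5 t 0.15
slide [-51.41 -59.31  12.96] turn -0.343 cur ang 68.5 t 0.15
```

```bash
R='{"slide":[-51.4,-59.3,4.0],"turn":-0.343,"grip":4.5}'; python3 -m inch '[{"slide":[-25,-30,2],"turn":-0.343,"grip":4.5},{"slide":[-25,-30,2],"turn":-0.343,"grip":4.5},{"slide":[-25,-30,2],"turn":-0.343,"grip":4.5},{"slide":[-25,-30,2],"turn":-0.343,"grip":4.5},{"slide":[-25,-30,2],"turn":-0.343,"grip":4.5},{"slide":[-25,-30,2],"turn":-0.343,"grip":4.5},{"slide":[-25,-30,2],"turn":-0.343,"grip":4.5},{"slide":[-51.4,-59.3,4],"turn":-0.343,"grip":4.5},{"slide":[-51.4,-59.3,4],"turn":-0.343,"grip":4.5},{"slide":[-51.4,-59.3,4],"turn":-0.343,"grip":4.5},{"slide":[-51.4,-59.3,4],"turn":-0.343,"grip":4.5},{"slide":[-51.4,-59.3,4],"turn":-0.343,"grip":4.5},{"slide":[-51.4,-59.3,4],"turn":-0.343,"grip":4.5},{"slide":[-51.4,-59.3,4],"turn":-0.343,"grip":4.5},{"slide":[-51.4,-59.3,4],"turn":-0.343,"grip":4.5},{"slide":[-51.4,-59.3,4],"turn":-0.343,"grip":4.5},{"slide":[-51.4,-59.3,4],"turn":-0.343,"grip":4.5},{"slide":[-51.4,-59.3,4],"turn":-0.343,"grip":4.5}]' 40
python3 -c "
from h import *
p=lev(0);to(p,88.1)
crop('side','s1',220,175,130,100,6)"
```

```text
time: 1.95
eef_pos: [0.5078, -0.1126, 0.1908]
tcp_rot: [0.017, 1.0, 0.001, -0.001]
contact_force: [0.7, 0.1, -0.7]
opening: 0.528
finger_force: 0.0
slide [-0.02 -0.06  8.92] turn -0.001 cur ang 88.0 t 1.95
```

View pics/s1.png

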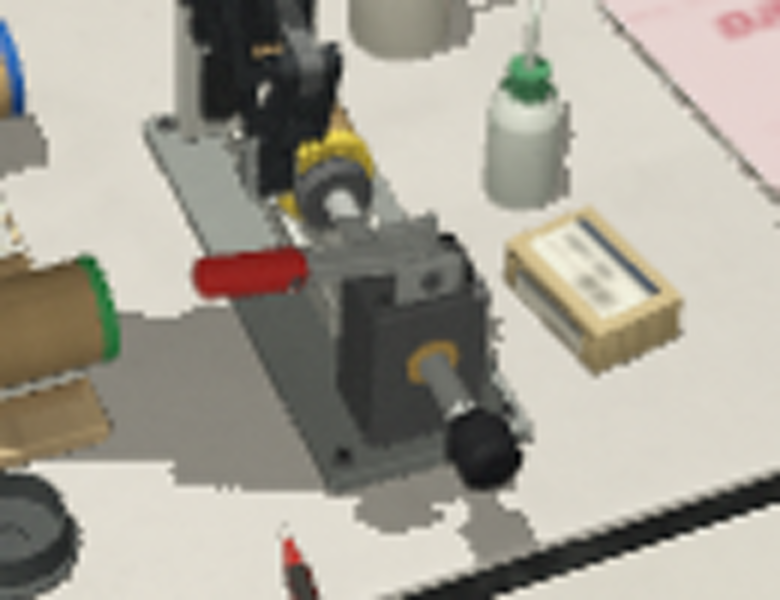

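Side crop (6×, origin 220,175): the grip is centred at (250,273), the knob at (484,448), and the fingers are above the grip. I'll cross-check this before descending.

```bash
python3 -c "
from h import *
print(ray('side',(220+250/6-.4,175+273/6-.4),.12),ray('side',(220+484/6-.4,175+448/6-.4),.062))"
```

```text
[ 0.51053896 -0.10926447  0.12      ] [ 0.58545407 -0.19133523  0.062     ]
```

```bash
python3 -m inch '[{"slide":[-0.2,0.1,5],"turn":0,"grip":4.5},{"slide":[-0.2,0.1,8.9],"turn":0,"grip":4.5},{"slide":[-0.2,0.1,8.9],"turn":0,"grip":4.5},{"slide":[-0.2,0.1,8.9],"turn":0,"grip":1},{"slide":[-0.2,0.1,8.9],"turn":0,"grip":1},{"slide":[-0.2,0.1,8.9],"turn":0,"grip":1},{"slide":[-0.2,0.1,8.9],"turn":0,"grip":1},{"slide":[-0.2,0.1,8.9],"turn":0,"grip":1},{"slide":[-0.2,0.1,8.9],"turn":0,"grip":1}]' 40
python3 - <<'E'
from h import *
from scipy.spatial.transform import Rotation as Ro
s=ctrl.get_state(); R=Ro.from_quat(s["tcp_rot"]).as_matrix(); print(s["eef_pos"],s["finger_force"])
for q in np.linspace(.15,2.27,15): print(round(q,2),np.round(R.T@(lev(q)-lev(0))*100,1))
E
```

```text
time: 2.9
eef_pos: [0.5117, -0.1115, 0.1048]
tcp_rot: [0.017, 1.0, -0.0, 0.002]
contact_force: [-2.2, 3.6, 6.9]
opening: 0.197
finger_force: 43.6
[ 0.51169964 -0.11154932  0.10478189] 43.631751537323
0.15 [-0.3 -0.  -1.2]
0.3 [-0.8 -0.  -2.3]
0.45 [-1.4 -0.  -3.4]
0.6 [-2.3 -0.  -4.3]
0.76 [-3.2 -0.  -5.1]
0.91 [-4.2 -0.  -5.8]
1.06 [-5.4 -0.  -6.3]
1.21 [-6.6 -0.  -6.6]
1.36 [-7.8 -0.  -6.7]
1.51 [-9.1 -0.  -6.7]
1.66 [-10.3  -0.   -6.4]
1.82 [-11.4  -0.   -6. ]
1.97 [-12.5  -0.   -5.4]
2.12 [-13.5  -0.   -4.7]
2.27 [-14.4  -0.   -3.8]
```

```bash
python3 -m inch '[{"slide":[-0.3,0,-1.2],"turn":0,"grip":1},{"slide":[-0.8,0,-2.3],"turn":0,"grip":1},{"slide":[-1.4,0,-3.4],"turn":0,"grip":1},{"slide":[-2.3,0,-4.3],"turn":0,"grip":1},{"slide":[-3.2,0,-5.1],"turn":0,"grip":1},{"slide":[-4.2,0,-5.8],"turn":0,"grip":1},{"slide":[-5.4,0,-6.3],"turn":0,"grip":1},{"slide":[-6.6,0,-6.6],"turn":0,"grip":1},{"slide":[-7.8,0,-6.7],"turn":0,"grip":1}]'
```

```text
time: 3.8
eef_pos: [0.5881, -0.1142, 0.17]
tcp_rot: [0.016, 1.0, -0.0, -0.002]
contact_force: [-6.7, -2.4, -5.1]
opening: 0.2
finger_force: 39.9
```

```bash
python3 -m inch '[{"slide":[-1.3,0,0],"turn":0,"grip":1},{"slide":[-2.5,0,0.3],"turn":0,"grip":1},{"slide":[-3.6,0,0.7],"turn":0,"grip":1},{"slide":[-4.7,0,1.3],"turn":0,"grip":1},{"slide":[-5.7,0,2.0],"turn":0,"grip":1},{"slide":[-6.6,0,2.9],"turn":0,"grip":1},{"slide":[-6.6,0,2.9],"turn":0,"grip":1},{"slide":[-6.6,0,2.9],"turn":0,"grip":1}]'; python3 -c "
from h import *
crop('side','s2',220,150,130,100,6);s=ctrl.get_state();print(s['eef_pos'],lev(2.27))"
```

```text
time: 4.6
eef_pos: [0.6579, -0.117, 0.1433]
tcp_rot: [0.016, 1.0, -0.001, 0.005]
contact_force: [3.0, -2.0, 5.1]
opening: 0.193
finger_force: 40.9
[ 0.65770091 -0.11704097  0.14337954] [ 0.65139412 -0.11802124  0.15864122]
```

View pics/s2.png

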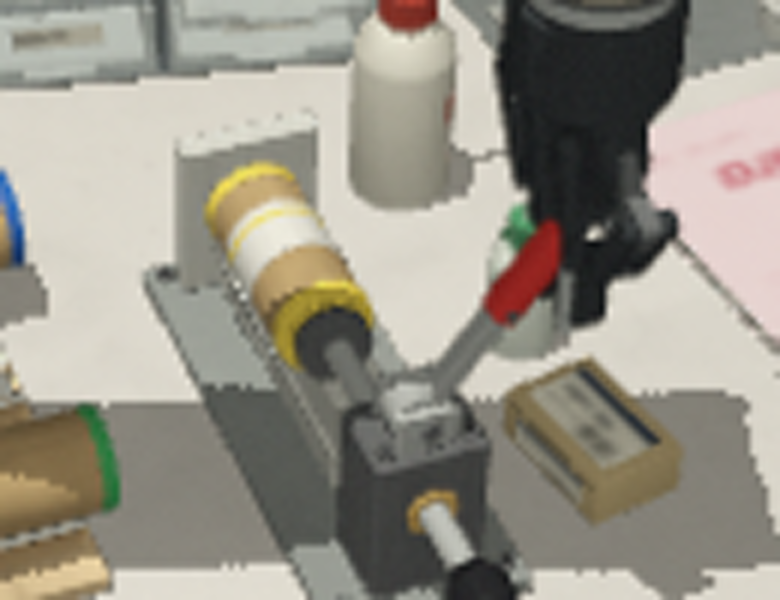

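The lever leans fully back (grip at (530,270)) and is still pinched. I'll release it and rise.

```bash
python3 -m inch '[{"slide":[0,0,0],"turn":0,"grip":4},{"slide":[0,0,0],"turn":0,"grip":4},{"slide":[0,0,0],"turn":0,"grip":4},{"slide":[0,0,0],"turn":0,"grip":4},{"slide":[0,0,-5],"turn":0,"grip":4},{"slide":[0,0,-8],"turn":0,"grip":4},{"slide":[0,0,-8],"turn":0,"grip":4}]'; python3 -c "
from h import *
to(cr(.279,0,.16),-1.95);to(cr(.279,0,.06),-1.95)"
```

```text
time: 5.35
eef_pos: [0.657, -0.1169, 0.2272]
tcp_rot: [0.016, 1.0, -0.002, 0.005]
contact_force: [0.1, 0.4, 0.9]
opening: 0.468
finger_force: 0.0
slide [ 6.95 -7.59  8.54] turn 1.572 cur ang 88.1 t 5.35
slide [ 7.06 -7.56 18.54] turn 1.572 cur ang 88.1 t 5.35
```

```bash
python3 -m inch '[{"slide":[7,-7.6,0],"turn":0.8,"grip":6.5},{"slide":[7,-7.6,0],"turn":0.8,"grip":6.5},{"slide":[7,-7.6,0],"turn":0.8,"grip":6.5},{"slide":[7,-7.6,4],"turn":1.572,"grip":6.5},{"slide":[7,-7.6,8.5],"turn":1.572,"grip":6.5},{"slide":[7,-7.6,8.5],"turn":1.572,"grip":6.5},{"slide":[7,-7.6,8.5],"turn":1.572,"grip":6.5},{"slide":[7,-7.6,8.5],"turn":1.572,"grip":6.5},{"slide":[7,-7.6,8.5],"turn":1.572,"grip":6.5},{"slide":[7,-7.6,8.5],"turn":1.572,"grip":6.5},{"slide":[7,-7.6,8.5],"turn":1.572,"grip":6.5},{"slide":[7,-7.6,8.5],"turn":1.572,"grip":6.5},{"slide":[7,-7.6,8.5],"turn":1.572,"grip":6.5},{"slide":[7,-7.6,8.5],"turn":1.572,"grip":6.5}]'; python3 -c "
from h import *
to(cr(.279,0,.06),-1.95)
crop('side','s3',220,150,130,100,6)"
```

```text
time: 6.75
eef_pos: [0.5814, -0.1897, 0.1349]
tcp_rot: [0.719, 0.695, -0.0, -0.0]
contact_force: [-0.6, -0.3, 0.4]
opening: 0.762
finger_force: 0.0
slide [-0.1   0.47  9.36] turn 0.001 cur ang -1.9 t 6.75
```

View pics/s3.png

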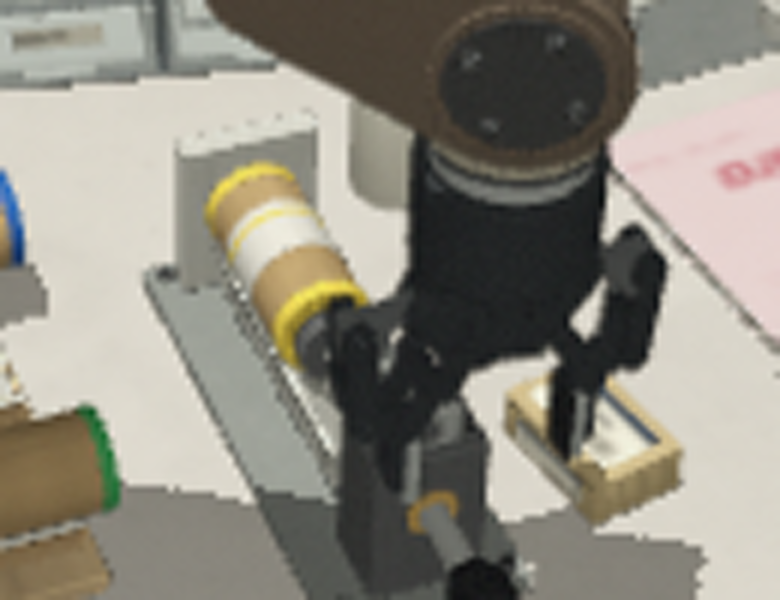

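The fingers straddle the rod line in front of the knob, and the carton is well clear. I'll descend and pinch the knob.

```bash
python3 -m inch '[{"slide":[-0.1,0.5,5],"turn":0,"grip":6.5},{"slide":[-0.1,0.5,9.4],"turn":0,"grip":6.5},{"slide":[-0.1,0.5,9.4],"turn":0,"grip":6.5},{"slide":[-0.1,0.5,9.4],"turn":0,"grip":2},{"slide":[-0.1,0.5,9.4],"turn":0,"grip":2},{"slide":[-0.1,0.5,9.4],"turn":0,"grip":2},{"slide":[-0.1,0.5,9.4],"turn":0,"grip":2},{"slide":[-0.1,0.5,9.4],"turn":0,"grip":2},{"slide":[-0.1,0.5,9.4],"turn":0,"grip":2}]' 40
```

```text
time: 7.7
eef_pos: [0.5857, -0.1918, 0.0447]
tcp_rot: [0.719, 0.695, -0.002, -0.001]
contact_force: [-7.8, -0.9, 5.5]
opening: 0.336
finger_force: 39.4
```

```bash
python3 -m inch '[{"slide":[-1,0,0],"turn":0,"grip":2},{"slide":[-2,0,0],"turn":0,"grip":2},{"slide":[-3,0,0],"turn":0,"grip":2},{"slide":[-4,0,0],"turn":0,"grip":2},{"slide":[-5,0,0],"turn":0,"grip":2},{"slide":[-6,0,0],"turn":0,"grip":2},{"slide":[-6.7,0,0],"turn":0,"grip":2},{"slide":[-6.7,0,0],"turn":0,"grip":2},{"slide":[-6.7,0,0],"turn":0,"grip":2}]' 40
```

```text
time: 8.6
eef_pos: [0.5833, -0.2548, 0.0447]
tcp_rot: [0.719, 0.695, 0.001, -0.004]
contact_force: [-8.7, 10.6, 9.2]
opening: 0.338
finger_force: 39.8
```

```bash
python3 -m inch '[{"slide":[-6,0,0],"turn":0,"grip":6.5},{"slide":[0.2,0,0],"turn":0,"grip":6.5},{"slide":[0.2,0,0],"turn":0,"grip":6.5},{"slide":[0.2,0,0],"turn":0,"grip":6.5},{"slide":[0.2,0,-5],"turn":0,"grip":6.5},{"slide":[0.2,0,-10],"turn":0,"grip":6.5},{"slide":[0.2,0,-15],"turn":0,"grip":6.5},{"slide":[0.2,0,-16],"turn":0,"grip":6.5},{"slide":[0.2,0,-16],"turn":0,"grip":6.5}]' 40; python3 -c "
from h import *
to(cr(.058,0,.21),-1.95);to(cr(.058,0,.06),-1.95)"
```

```text
time: 9.5
eef_pos: [0.5868, -0.2571, 0.2071]
tcp_rot: [0.719, 0.695, 0.001, 0.005]
contact_force: [-0.1, 0.7, 0.2]
opening: 0.76
finger_force: 0.0
slide [28.73 -0.29  1.42] turn 0.001 cur ang -1.9 t 9.5
slide [28.81 -0.41 16.42] turn 0.001 cur ang -1.9 t 9.5
```

My first row there had a mistyped −6, which could have tugged the rod against its stop. I'll check rod and cradle numerically while moving above the yellow core.

```bash
python3 -m inch '[{"slide":[5,0,0],"turn":0,"grip":7.5},{"slide":[10,0,0],"turn":0,"grip":7.5},{"slide":[15,0,0],"turn":0,"grip":7.5},{"slide":[20,0,0],"turn":0,"grip":7.5},{"slide":[25,-0.3,0],"turn":0,"grip":7.5},{"slide":[28.8,-0.3,1],"turn":0,"grip":7.5},{"slide":[28.8,-0.3,1],"turn":0,"grip":7.5},{"slide":[28.8,-0.3,1],"turn":0,"grip":7.5},{"slide":[28.8,-0.3,1],"turn":0,"grip":7.5}]' 40
python3 - <<'E'
from h import *
to(cr(.058,0,.058),-1.95)
crop('top','t4',232,125,130,100,6)
E
```

```text
time: 10.4
eef_pos: [0.5909, 0.0312, 0.1904]
tcp_rot: [0.719, 0.695, -0.001, -0.0]
contact_force: [0.7, -0.2, 0.8]
opening: 0.879
finger_force: 0.0
slide [-0.1   0.28 15.11] turn -0.0 cur ang -2.0 t 10.4
```

View pics/t4.png

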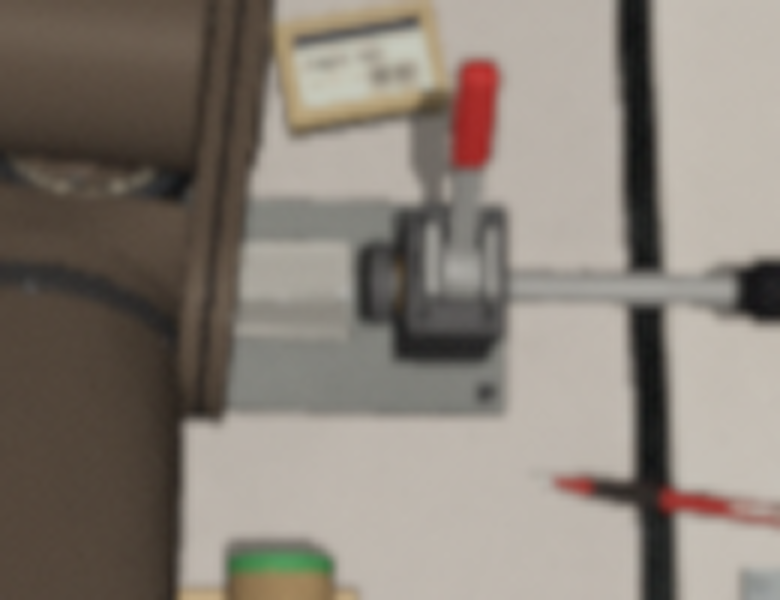

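The rod is drawn right back (face at (375,285), knob at (760,288)), the lever is open, and nothing else has moved. Next is the yellow core.

```bash
python3 -m inch '[{"slide":[-0.1,0.3,5],"turn":0,"grip":7.5},{"slide":[-0.1,0.3,10],"turn":0,"grip":7.5},{"slide":[-0.1,0.3,13],"turn":0,"grip":7.5},{"slide":[-0.1,0.3,15.1],"turn":0,"grip":7.5},{"slide":[-0.1,0.3,15.1],"turn":0,"grip":7.5},{"slide":[-0.1,0.3,15.1],"turn":0,"grip":7.5},{"slide":[-0.1,0.3,15.1],"turn":0,"grip":4.3},{"slide":[-0.1,0.3,15.1],"turn":0,"grip":4.3},{"slide":[-0.1,0.3,15.1],"turn":0,"grip":4.3},{"slide":[-0.1,0.3,15.1],"turn":0,"grip":4.3},{"slide":[-0.1,0.3,15.1],"turn":0,"grip":4.3}]' 25
```

```text
time: 11.55
eef_pos: [0.5943, 0.0304, 0.0427]
tcp_rot: [0.719, 0.695, -0.0, 0.0]
contact_force: [-5.3, -1.6, 6.3]
opening: 0.576
finger_force: 26.2
```

```bash
python3 -m inch '[{"slide":[0,0,-1],"turn":0,"grip":4.3},{"slide":[0,0,-3],"turn":0,"grip":4.3},{"slide":[0,0,-6],"turn":0,"grip":4.3},{"slide":[0,0,-10],"turn":0,"grip":4.3},{"slide":[0,0,-12],"turn":0,"grip":4.3},{"slide":[0,0,-12],"turn":0,"grip":4.3}]' 25
python3 - <<'E'
from h import *
to([.429,.0507,.15],88.8);to([.429,.0507,.046],88.8)
E
```

```text
time: 12.15
eef_pos: [0.5974, 0.0308, 0.1664]
tcp_rot: [0.719, 0.695, 0.004, 0.004]
contact_force: [0.9, 0.1, -0.9]
opening: 0.578
finger_force: 27.9
slide [  1.43 -16.94   3.32] turn -1.584 cur ang -1.9 t 12.15
slide [  1.43 -17.06  13.72] turn -1.584 cur ang -1.9 t 12.15
```

```bash
python3 -m inch '[{"slide":[1.4,-5,0],"turn":-0.8,"grip":4.3},{"slide":[1.4,-5,0],"turn":-0.8,"grip":4.3},{"slide":[1.4,-10,0],"turn":-0.8,"grip":4.3},{"slide":[1.4,-10,0],"turn":-0.8,"grip":4.3},{"slide":[1.4,-17,0],"turn":-1.584,"grip":4.3},{"slide":[1.4,-17,0],"turn":-1.584,"grip":4.3},{"slide":[1.4,-17,3.3],"turn":-1.584,"grip":4.3},{"slide":[1.4,-17,3.3],"turn":-1.584,"grip":4.3},{"slide":[1.4,-17,3.3],"turn":-1.584,"grip":4.3},{"slide":[1.4,-17,3.3],"turn":-1.584,"grip":4.3},{"slide":[1.4,-17,3.3],"turn":-1.584,"grip":4.3},{"slide":[1.4,-17,3.3],"turn":-1.584,"grip":4.3},{"slide":[1.4,-17,3.3],"turn":-1.584,"grip":4.3},{"slide":[1.4,-17,3.3],"turn":-1.584,"grip":4.3},{"slide":[1.4,-17,3.3],"turn":-1.584,"grip":4.3},{"slide":[1.4,-17,3.3],"turn":-1.584,"grip":4.3}]' 25
python3 - <<'E'
from h import *
to([.429,.0507,.0494],88.8)
crop('side','s5',150,150,130,100,6)
E
```

```text
time: 13.75
eef_pos: [0.4248, 0.0507, 0.1273]
tcp_rot: [0.011, 1.0, 0.0, 0.0]
contact_force: [-0.0, -0.0, -0.9]
opening: 0.574
finger_force: 27.9
slide [-0.42  0.01  9.66] turn -0.0 cur ang 88.8 t 13.75
```

View pics/s5.png

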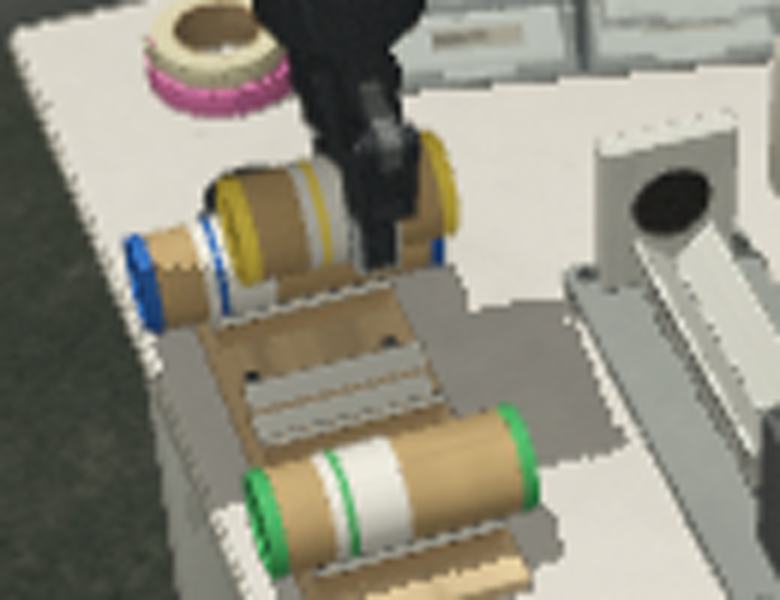

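The yellow core hangs level over the middle groove with the far end about 10 mm closer to the grip, as planned. I'll lower it.

```bash
python3 -m inch '[{"slide":[-0.2,0,3],"turn":0,"grip":4.3},{"slide":[-0.2,0,6],"turn":0,"grip":4.3},{"slide":[-0.2,0,8],"turn":0,"grip":4.3},{"slide":[-0.2,0,9],"turn":0,"grip":4.3},{"slide":[-0.2,0,9.6],"turn":0,"grip":4.3},{"slide":[-0.2,0,9.7],"turn":0,"grip":4.3},{"slide":[-0.2,0,9.7],"turn":0,"grip":4.3},{"slide":[-0.2,0,9.7],"turn":0,"grip":4.3}]' 25
```

```text
time: 14.6
eef_pos: [0.427, 0.0513, 0.0311]
tcp_rot: [0.011, 1.0, 0.001, 0.0]
contact_force: [-2.6, 4.6, 3.0]
opening: 0.575
finger_force: 28.2
```

```bash
python3 -m inch '[{"slide":[0,0,0],"turn":0,"grip":6.6},{"slide":[0,0,0],"turn":0,"grip":6.6},{"slide":[0,0,0],"turn":0,"grip":6.6},{"slide":[0,0,0],"turn":0,"grip":6.6},{"slide":[0,0,0],"turn":0,"grip":6.6},{"slide":[0,0,-3],"turn":0,"grip":6.6},{"slide":[0,0,-7],"turn":0,"grip":6.6},{"slide":[0,0,-10],"turn":0,"grip":6.6},{"slide":[0,0,-10],"turn":0,"grip":6.6},{"slide":[0,0,-10],"turn":0,"grip":6.6}]' 25
python3 - <<'E'
from h import *
to([.42,.1386,.15],88.8);to([.42,.1386,.0494],88.8)
crop('top','t6',192,180,120,90,6.4)
E
```

```text
time: 15.6
eef_pos: [0.4271, 0.0505, 0.1307]
tcp_rot: [0.01, 1.0, -0.0, 0.001]
contact_force: [0.1, 0.3, -0.3]
opening: 0.773
finger_force: 0.0
slide [ 0.89  8.79 -0.06] turn 0.0 cur ang 88.8 t 15.6
slide [ 0.91  8.79 10.  ] turn 0.0 cur ang 88.8 t 15.6
```

View pics/t6.png

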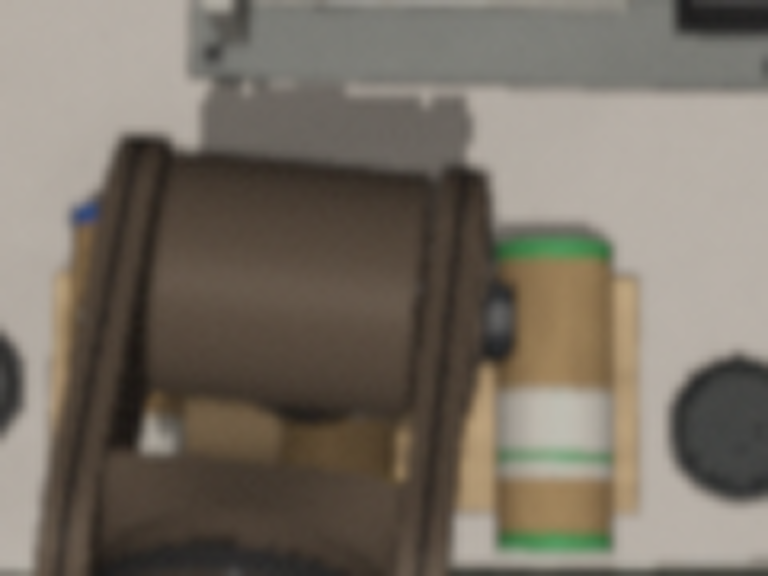

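The arm hides the yellow core in this view and green is undisturbed at (553,390). I'll go to the blue core and check yellow in code.

```bash
python3 -m inch '[{"slide":[0.9,4.5,0],"turn":0,"grip":6.8},{"slide":[0.9,8.8,0],"turn":0,"grip":6.8},{"slide":[0.9,8.8,0],"turn":0,"grip":6.8},{"slide":[0.9,8.8,4],"turn":0,"grip":6.8},{"slide":[0.9,8.8,8],"turn":0,"grip":6.8},{"slide":[0.9,8.8,10],"turn":0,"grip":6.8},{"slide":[0.9,8.8,10.1],"turn":0,"grip":6.8},{"slide":[0.9,8.8,10.1],"turn":0,"grip":6.8}]' 25
python3 - <<'E'
from h import *
for n in("side","top"):
    p,d=ctrl.read_camera(n); h=cv2.cvtColor(p,cv2.COLOR_RGB2HSV)
    m=cv2.inRange(h,(22,150,100),(32,255,255)); k,_,st,c=cv2.connectedComponentsWithStats(m)
    for j in range(1,k):
        if st[j,4]>8: print(n,st[j],np.round(ray(n,c[j],.05),3))
E
```

```text
time: 16.45
eef_pos: [0.4187, 0.1383, 0.0283]
tcp_rot: [0.011, 1.0, -0.0, -0.002]
contact_force: [0.2, 0.2, 0.9]
opening: 0.798
finger_force: 0.0
side [365 131  35  10 133] [1.076 0.181 0.05 ]
side [503 141   9  12  59] [ 1.42  -0.027  0.05 ]
side [222 198   6  16  33] [0.467 0.05  0.05 ]
side [190 205   7  17  73] [0.372 0.055 0.05 ]
side [357 238  27  23 273] [ 0.757 -0.252  0.05 ]
side [441 284  13   7  48] [ 0.864 -0.425  0.05 ]
top [420  70   3   8  17] [ 0.861 -0.438  0.05 ]
```

```bash
python3 -m inch '[{"slide":[0,0,-0.2],"turn":0,"grip":4.3},{"slide":[0,0,-0.2],"turn":0,"grip":4.3},{"slide":[0,0,-0.2],"turn":0,"grip":4.3},{"slide":[0,0,-0.2],"turn":0,"grip":4.3},{"slide":[0,0,-0.2],"turn":0,"grip":4.3},{"slide":[0,0,-0.2],"turn":0,"grip":4.3},{"slide":[0,0,-2],"turn":0,"grip":4.3},{"slide":[0,0,-6],"turn":0,"grip":4.3},{"slide":[0,0,-10],"turn":0,"grip":4.3},{"slide":[0,0,-13],"turn":0,"grip":4.3},{"slide":[0,0,-13],"turn":0,"grip":4.3},{"slide":[0,0,-13],"turn":0,"grip":4.3}]' 25
python3 - <<'E'
from h import *
to(cr(.0875,0,.162),-1.95)
E
```

```text
time: 17.75
eef_pos: [0.4197, 0.1386, 0.1597]
tcp_rot: [0.01, 1.0, -0.0, 0.001]
contact_force: [-0.9, 0.8, -1.7]
opening: 0.58
finger_force: 26.8
slide [-17.56 -13.44   1.68] turn 1.584 cur ang 88.8 t 17.75
```

```bash
python3 -m inch '[{"slide":[-3,-6,0],"turn":0.8,"grip":4.3},{"slide":[-3,-10,0],"turn":0.8,"grip":4.3},{"slide":[-3,-13.4,0],"turn":0.8,"grip":4.3},{"slide":[-3,-13.4,0],"turn":0.8,"grip":4.3},{"slide":[-3,-13.4,0],"turn":1.584,"grip":4.3},{"slide":[-6,-13.4,0],"turn":1.584,"grip":4.3},{"slide":[-9,-13.4,0],"turn":1.584,"grip":4.3},{"slide":[-12,-13.4,0],"turn":1.584,"grip":4.3},{"slide":[-15,-13.4,0],"turn":1.584,"grip":4.3},{"slide":[-17.6,-13.4,0.7],"turn":1.584,"grip":4.3},{"slide":[-17.6,-13.4,1.7],"turn":1.584,"grip":4.3},{"slide":[-17.6,-13.4,1.7],"turn":1.584,"grip":4.3},{"slide":[-17.6,-13.4,1.7],"turn":1.584,"grip":4.3},{"slide":[-17.6,-13.4,1.7],"turn":1.584,"grip":4.3},{"slide":[-17.6,-13.4,1.7],"turn":1.584,"grip":4.3}]' 25
python3 - <<'E'
from h import *
s=ctrl.get_state(); to(cr(.0875,0,.0617),-1.95)
p,d=ctrl.read_camera("side"); h=cv2.cvtColor(p,cv2.COLOR_RGB2HSV)
m=cv2.inRange(h,(105,120,40),(125,255,255)); k,_,st,c=cv2.connectedComponentsWithStats(m)
for j in range(1,k):
    if st[j,4]>8: print(st[j],np.round(ray("side",c[j],s["eef_pos"][2]+.0187),3))
p,d=ctrl.read_camera("top"); h=cv2.cvtColor(p,cv2.COLOR_RGB2HSV)
m=cv2.inRange(h,(105,120,40),(125,255,255)); k,_,st,c=cv2.connectedComponentsWithStats(m)
for j in range(1,k):
    if st[j,4]>8: print(st[j],np.round(ray("top",c[j],s["eef_pos"][2]+.0187),3))
E
```

```text
time: 19.25
eef_pos: [0.5925, 0.0011, 0.1426]
tcp_rot: [0.719, 0.695, 0.0, 0.0]
contact_force: [0.4, 0.1, -0.8]
opening: 0.575
finger_force: 27.0
slide [-0.06 -0.    9.96] turn 0.001 cur ang -1.9 t 19.25
[442  65  10   7  52] [1.423 0.328 0.161]
[436  85   8   4  17] [1.314 0.224 0.161]
[327 127   5   5  12] [0.84  0.14  0.161]
[274 182  17  16 203] [ 0.588 -0.062  0.161]
[144  37   6  28 151] [0.891 0.293 0.161]
[288 158   2  15  28] [ 0.586 -0.062  0.161]
```

```bash
python3 -m inch '[{"slide":[0,0,3],"turn":0,"grip":4.3},{"slide":[0,0,6],"turn":0,"grip":4.3},{"slide":[0,0,8],"turn":0,"grip":4.3},{"slide":[0,0,9],"turn":0,"grip":4.3},{"slide":[0,0,9.7],"turn":0,"grip":4.3},{"slide":[0,0,10],"turn":0,"grip":4.3},{"slide":[0,0,10],"turn":0,"grip":4.3},{"slide":[0,0,10],"turn":0,"grip":4.3}]' 25
```

```text
time: 20.15
eef_pos: [0.5932, 0.0011, 0.0453]
tcp_rot: [0.719, 0.695, -0.0, -0.0]
contact_force: [-5.5, 1.0, 7.7]
opening: 0.575
finger_force: 27.8
```

The contact force points to −x, so the core is riding up the V's far wall. I'll shift it 3 mm toward the robot so that it seats.

```bash
python3 -m inch '[{"slide":[0,-0.3,0],"turn":0,"grip":4.3},{"slide":[0,-0.3,0],"turn":0,"grip":4.3},{"slide":[0,-0.3,0],"turn":0,"grip":4.3}]' 25
```

```text
time: 20.45
eef_pos: [0.5931, 0.0011, 0.0455]
tcp_rot: [0.719, 0.695, 0.003, 0.003]
contact_force: [3.1, 2.1, 6.8]
opening: 0.576
finger_force: 27.7
```

It doesn't move and the side force reversed, so it is seated in the V. I'll centre the command and release.

```bash
sed -i 's/\[.5955,.088,0\]/[.5938,.088,0]/' h.py; python3 -m inch '[{"slide":[0,0.1,0],"turn":0,"grip":4.3},{"slide":[0,0.1,0],"turn":0,"grip":7.5},{"slide":[0,0.1,0],"turn":0,"grip":7.5},{"slide":[0,0.1,0],"turn":0,"grip":7.5},{"slide":[0,0.1,0],"turn":0,"grip":7.5},{"slide":[0,0.1,0],"turn":0,"grip":7.5},{"slide":[0,0.1,-3],"turn":0,"grip":7.5},{"slide":[0,0.1,-8],"turn":0,"grip":7.5},{"slide":[0,0.1,-13],"turn":0,"grip":7.5},{"slide":[0,0.1,-17],"turn":0,"grip":7.5},{"slide":[0,0.1,-17],"turn":0,"grip":7.5},{"slide":[0,0.1,-17],"turn":0,"grip":7.5}]' 25;  python3 - <<'E'
from h import *
to(cr(.343,0,.21),-1.95);to(cr(.343,0,.062),-1.95)
E
```

```text
time: 21.65
eef_pos: [0.5913, 0.0011, 0.2137]
tcp_rot: [0.719, 0.695, 0.001, 0.001]
contact_force: [-0.5, -0.0, -0.5]
opening: 0.877
finger_force: 0.0
slide [-25.61  -0.06   2.26] turn 0.0 cur ang -1.9 t 21.65
slide [-25.6   -0.1   17.06] turn 0.0 cur ang -1.9 t 21.65
```

```bash
python3 -m inch '[{"slide":[-5,0,0],"turn":0,"grip":6.5},{"slide":[-10,0,0],"turn":0,"grip":6.5},{"slide":[-15,0,0],"turn":0,"grip":6.5},{"slide":[-20,0,0],"turn":0,"grip":6.5},{"slide":[-25.6,-0.1,2],"turn":0,"grip":6.5},{"slide":[-25.6,-0.1,2],"turn":0,"grip":6.5},{"slide":[-25.6,-0.1,2],"turn":0,"grip":6.5},{"slide":[-25.6,-0.1,7],"turn":0,"grip":6.5},{"slide":[-25.6,-0.1,12],"turn":0,"grip":6.5},{"slide":[-25.6,-0.1,17],"turn":0,"grip":6.5},{"slide":[-25.6,-0.1,17],"turn":0,"grip":6.5},{"slide":[-25.6,-0.1,17],"turn":0,"grip":2},{"slide":[-25.6,-0.1,17],"turn":0,"grip":2},{"slide":[-25.6,-0.1,17],"turn":0,"grip":2},{"slide":[-25.6,-0.1,17],"turn":0,"grip":2},{"slide":[-25.6,-0.1,17],"turn":0,"grip":2},{"slide":[-25.6,-0.1,17],"turn":0,"grip":2}]' 40
```

```text
time: 23.35
eef_pos: [0.5833, -0.2554, 0.0467]
tcp_rot: [0.719, 0.695, 0.001, 0.003]
contact_force: [-2.0, 2.0, 6.7]
opening: 0.338
finger_force: 39.8
```

Gripped on the knob. I'll push in gently toward 15 mm of travel.

```bash
python3 -m inch '[{"slide":[0.4,0,0],"turn":0,"grip":2},{"slide":[0.8,0,0],"turn":0,"grip":2},{"slide":[1.2,0,0],"turn":0,"grip":2},{"slide":[1.4,0,0],"turn":0,"grip":2},{"slide":[1.6,0,0],"turn":0,"grip":2},{"slide":[1.6,0,0],"turn":0,"grip":2}]' 40
```

```text
time: 23.95
eef_pos: [0.5839, -0.2412, 0.0467]
tcp_rot: [0.719, 0.695, 0.0, 0.004]
contact_force: [-1.4, -3.1, 6.8]
opening: 0.334
finger_force: 39.7
```

```bash
python3 -m inch '[{"slide":[0.2,0,0],"turn":0,"grip":2},{"slide":[0.4,0,0],"turn":0,"grip":2},{"slide":[0.4,0,0],"turn":0,"grip":2},{"slide":[0.4,0,0],"turn":0,"grip":2}]' 40
```

```text
time: 24.35
eef_pos: [0.584, -0.2404, 0.0468]
tcp_rot: [0.719, 0.695, -0.002, 0.007]
contact_force: [-1.7, -11.5, 2.8]
opening: 0.337
finger_force: 39.5
```

The force rose to 11.5 N and motion stopped after 15.0 mm of travel, which matches snug contact. I'll release and go to the lever.

```bash
python3 -m inch '[{"slide":[0,0,0],"turn":0,"grip":6.5},{"slide":[0,0,0],"turn":0,"grip":6.5},{"slide":[0,0,0],"turn":0,"grip":6.5},{"slide":[0,0,0],"turn":0,"grip":6.5},{"slide":[0,0,-5],"turn":0,"grip":5},{"slide":[0,0,-10],"turn":0,"grip":5},{"slide":[0,0,-15],"turn":0,"grip":5},{"slide":[0,0,-20],"turn":-0.5,"grip":5},{"slide":[0,0,-20],"turn":-0.5,"grip":5},{"slide":[0,0,-20],"turn":-1.571,"grip":5},{"slide":[0,0,-20],"turn":-1.571,"grip":5},{"slide":[0,0,-20],"turn":-1.571,"grip":5},{"slide":[0,0,-20],"turn":-1.571,"grip":5},{"slide":[0,0,-20],"turn":-1.571,"grip":5},{"slide":[0,0,-20],"turn":-1.571,"grip":5},{"slide":[0,0,-20],"turn":-1.571,"grip":5},{"slide":[0,0,-20],"turn":-1.571,"grip":5},{"slide":[0,0,-20],"turn":-1.571,"grip":5},{"slide":[0,0,-20],"turn":-1.571,"grip":5}]' 40
python3 - <<'E'
from h import *
to([.656,-.117,.1621],88.1)
crop('side','s7',220,150,130,100,6)
E
```

```text
time: 26.25
eef_pos: [0.5817, -0.2341, 0.242]
tcp_rot: [0.017, 1.0, 0.0, -0.0]
contact_force: [0.3, 0.4, -1.2]
opening: 0.585
finger_force: 0.0
slide [-7.04 11.94  9.86] turn -0.0 cur ang 88.1 t 26.25
```

View pics/s7.png

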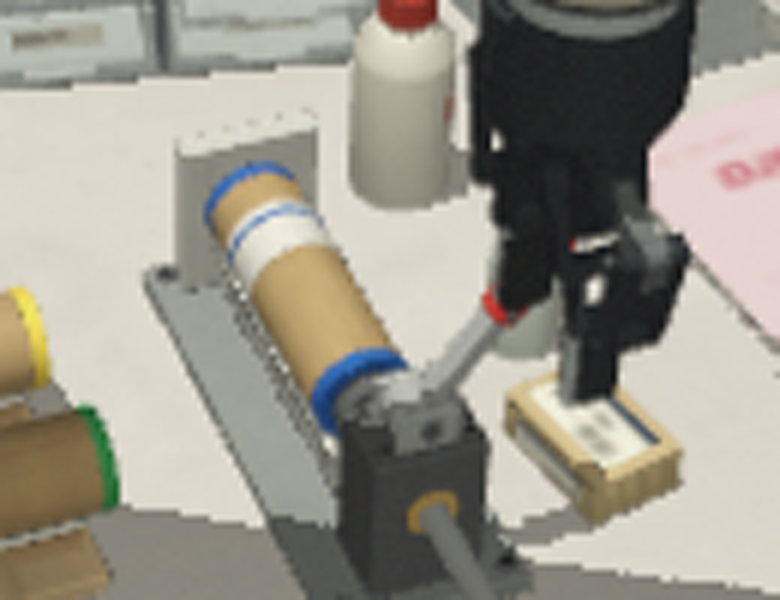

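The blue core sits against the end plate ((250,185), same cap position as yellow had) with the rod face against its other cap, and the lever is still open. Now I'll grip the lever.

```bash
python3 -m inch '[{"slide":[-3,5,0],"turn":0,"grip":4.5},{"slide":[-5,9,0],"turn":0,"grip":4.5},{"slide":[-7,11.9,0],"turn":0,"grip":4.5},{"slide":[-7,11.9,0],"turn":0,"grip":4.5},{"slide":[-7,11.9,0],"turn":0,"grip":4.5},{"slide":[-7,11.9,4],"turn":0,"grip":4.5},{"slide":[-7,11.9,8],"turn":0,"grip":4.5},{"slide":[-7,11.9,9.9],"turn":0,"grip":4.5},{"slide":[-7,11.9,9.9],"turn":0,"grip":4.5},{"slide":[-7,11.9,9.9],"turn":0,"grip":1},{"slide":[-7,11.9,9.9],"turn":0,"grip":1},{"slide":[-7,11.9,9.9],"turn":0,"grip":1},{"slide":[-7,11.9,9.9],"turn":0,"grip":1},{"slide":[-7,11.9,9.9],"turn":0,"grip":1},{"slide":[-7,11.9,9.9],"turn":0,"grip":1}]' 40
python3 - <<'E'
from h import *
from scipy.spatial.transform import Rotation as Ro
s=ctrl.get_state(); R=Ro.from_quat(s["tcp_rot"]).as_matrix(); H=cr(.204,0,.106)
g=s["eef_pos"]+[0,0,ctrl.tcp_to_grasp]; v=g-H; r=np.hypot(v@CY,v[2]); a=np.arctan2(v[2],-v@CY)-np.radians(10); print(s["eef_pos"],r,a)
pos=lambda q:(-r*np.cos(q+.1745)*CY+[0,0,r*np.sin(q+.1745)])
for q in list(np.arange(a,0,-.15))+[0,-.1]: print(round(q,2),np.round(R.T@(pos(q)-pos(a))*100,1))
E
```

```text
time: 27.8
eef_pos: [0.657, -0.1173, 0.1454]
tcp_rot: [0.017, 1.0, 0.0, 0.002]
contact_force: [1.3, 4.9, 1.2]
opening: 0.199
finger_force: 39.0
[ 0.65704813 -0.1172755   0.14543947] 0.0911468310929636 2.275335477950335
2.28 [0. 0. 0.]
2.13 [ 0.9  0.  -1. ]
1.98 [ 2.   0.  -1.8]
1.83 [ 3.2  0.  -2.5]
1.68 [ 4.5  0.  -3. ]
1.53 [ 5.8  0.  -3.2]
1.38 [ 7.2  0.  -3.3]
1.23 [ 8.6  0.  -3.2]
1.08 [ 9.9  0.  -2.9]
0.93 [11.1  0.  -2.4]
0.78 [12.3  0.  -1.6]
0.63 [13.4  0.  -0.8]
0.48 [14.3  0.   0.2]
0.33 [15.   0.   1.4]
0.18 [15.6  0.   2.6]
0.03 [16.   0.   3.9]
0 [16.   0.   4.2]
-0.1 [16.1 -0.   5.1]
```

```bash
python3 -m inch '[{"slide":[0.9,0,-1],"turn":0,"grip":1},{"slide":[2,0,-1.8],"turn":0,"grip":1},{"slide":[3.2,0,-2.5],"turn":0,"grip":1},{"slide":[4.5,0,-3],"turn":0,"grip":1},{"slide":[5.8,0,-3.2],"turn":0,"grip":1},{"slide":[7.2,0,-3.3],"turn":0,"grip":1},{"slide":[8.5,0,-3.2],"turn":0,"grip":1},{"slide":[9.8,0,-2.9],"turn":0,"grip":1},{"slide":[10.9,0,-2.4],"turn":0,"grip":1},{"slide":[10.9,0,-2.4],"turn":0,"grip":1}]' 40
```

```text
time: 28.8
eef_pos: [0.5485, -0.1132, 0.1687]
tcp_rot: [0.018, 1.0, 0.001, 0.004]
contact_force: [5.1, 7.2, -2.0]
opening: 0.197
finger_force: 48.0
```

```bash
python3 -m inch '[{"slide":[1.1,0.2,0.7],"turn":0,"grip":1},{"slide":[2.1,0.2,1.5],"turn":0,"grip":1},{"slide":[3,0.2,2.5],"turn":0,"grip":1},{"slide":[3.6,0.2,3.6],"turn":0,"grip":1},{"slide":[4.1,0.2,4.8],"turn":0,"grip":1},{"slide":[4.4,0.2,6],"turn":0,"grip":1},{"slide":[4.5,0.2,6.6],"turn":0,"grip":1},{"slide":[4.5,0.2,6.6],"turn":0,"grip":1},{"slide":[4.5,0.2,6.6],"turn":0,"grip":1}]' 40
```

```text
time: 29.7
eef_pos: [0.5032, -0.1115, 0.1082]
tcp_rot: [0.017, 1.0, -0.0, 0.001]
contact_force: [-13.4, 7.2, 27.1]
opening: 0.199
finger_force: 53.7
```

A 27 N reaction far exceeds the cam's 5 N, so the lever should be on its stop. I'll release, rise and check its angle with the depth image.

```bash
python3 -m inch '[{"slide":[-0.3,0,-0.3],"turn":0,"grip":4.5},{"slide":[-0.3,0,-0.3],"turn":0,"grip":4.5},{"slide":[-0.3,0,-0.3],"turn":0,"grip":4.5},{"slide":[-0.3,0,-0.3],"turn":0,"grip":4.5},{"slide":[-0.3,0,-5],"turn":0,"grip":4.5},{"slide":[-0.3,0,-10],"turn":0,"grip":4.5},{"slide":[-0.3,5,-15],"turn":0,"grip":4.5},{"slide":[-0.3,10,-15],"turn":0,"grip":4.5},{"slide":[-0.3,15,-15],"turn":0,"grip":4.5},{"slide":[-0.3,20,-15],"turn":0,"grip":4.5},{"slide":[-0.3,25,-15],"turn":0,"grip":4.5},{"slide":[-0.3,30,-15],"turn":0,"grip":4.5},{"slide":[-0.3,35,-15],"turn":0,"grip":4.5},{"slide":[-0.3,35,-15],"turn":0,"grip":4.5},{"slide":[-0.3,35,-15],"turn":0,"grip":4.5}]' 40
cat > look.py <<'E'
from h import *
def pts(n,lo,hi,box,z):
    p,d=ctrl.read_camera(n); h=cv2.cvtColor(p,cv2.COLOR_RGB2HSV); m=cv2.inRange(h,lo,hi)
    if n=="top" and box=="red": m|=cv2.inRange(h,(172,150,80),(180,255,255))
    k,_,st,c=cv2.connectedComponentsWithStats(m)
    i=ctrl.camera_info(n);T=np.array(i["camera_from_world"])
    K=np.array(i["K"]);Dd=np.array(i["D"]); L=_ 
    for j in range(1,k):
        w=ray(n,c[j],z)
        if st[j,4]>8 and .3<w[0]<.75 and -.3<w[1]<.25:
            v,u=np.where((L==j)&(d>0)); a=cv2.undistortPoints(np.stack([u,v],1)[:,None].astype(float),K,Dd)[:,0]
            X=np.c_[a,np.ones(len(a))]*d[v,u][:,None]; W=(X-T[:3,3])@T[:3,:3]
            print(n,st[j],np.round(w,3),"depth med",np.round(np.median(W,0),3),"lo",np.round(np.percentile(W,5,0),3),"hi",np.round(np.percentile(W,95,0),3))
for n,lo,hi,b,z in[("top",(0,150,80),(6,255,255),"red",.12),("top",(105,120,40),(125,255,255),"",.062),("top",(22,150,100),(32,255,255),"",.05),("top",(55,100,60),(80,255,255),"",.05)]: print(b,lo);pts(n,lo,hi,b,z)
E
python3 look.py
python3 - <<'E'
import numpy as np,cv2
from h import *
z=np.load('pics/top0.npz');p,d=ctrl.read_camera('top')
for uv in [(192+538//4.6,145+y//4.6) for y in (215,245,275)]:
    u,v=map(int,uv); print("grip depth before/after",z['d'][v,u],d[v,u])
E
```

```text
time: 31.2
eef_pos: [0.5162, 0.2405, 0.2504]
tcp_rot: [0.015, 1.0, -0.0, -0.001]
contact_force: [-0.2, -1.3, -0.2]
opening: 0.531
finger_force: 0.0
red (0, 150, 80)
top [202 121  10  10  68] [0.704 0.143 0.12 ] depth med [0.701 0.142 0.127] lo [0.692 0.133 0.124] hi [0.712 0.155 0.131]
top [305 190   7  18 104] [ 0.511 -0.112  0.12 ] depth med [ 0.51  -0.111  0.128] lo [ 0.49  -0.118  0.124] hi [ 0.53  -0.104  0.134]
top [342 207  11   3  18] [ 0.484 -0.204  0.12 ] depth med [ 0.497 -0.222  0.01 ] lo [ 0.494 -0.237  0.007] hi [ 0.5   -0.212  0.014]
top [367 246   6  28 104] [ 0.356 -0.254  0.12 ] depth med [ 0.356 -0.268  0.059] lo [ 0.327 -0.273  0.052] hi [ 0.39  -0.262  0.065]
 (105, 120, 40)
top [230 162   2  17  28] [0.598 0.087 0.062] depth med [0.595 0.087 0.082] lo [0.575 0.084 0.073] hi [0.613 0.087 0.085]
top [285 164   3  16  33] [ 0.593 -0.06   0.062] depth med [ 0.59  -0.059  0.083] lo [ 0.572 -0.063  0.073] hi [ 0.604 -0.057  0.088]
 (22, 150, 100)
 (55, 100, 60)
top [257 128   5   3   9] [0.713 0.01  0.05 ] depth med [0.704 0.009 0.079] lo [0.701 0.004 0.076] hi [0.706 0.015 0.083]
top [271 218  16   2  29] [ 0.468 -0.038  0.05 ] depth med [ 0.466 -0.036  0.072] lo [ 0.464 -0.055  0.064] hi [ 0.467 -0.019  0.076]
top [271 264  15   1  15] [ 0.35  -0.035  0.05 ] depth med [ 0.35  -0.035  0.072] lo [ 0.35  -0.05   0.063] hi [ 0.35  -0.018  0.077]
grip depth before/after 1.1233305 1.1237565
grip depth before/after 1.1223369 1.1211531
grip depth before/after 1.1129847 1.1181087
```

Run:
```python
from h import *
i=ctrl.camera_info('top');T=np.array(i["camera_from_world"]);K=np.array(i["K"]);D=np.array(i["D"])
def world(d,m):
    v,u=np.where(m&(d>0)); a=cv2.undistortPoints(np.stack([u,v],1)[:,None].astype(float),K,D)[:,0]
    return (np.c_[a,np.ones(len(a))]*d[v,u][:,None]-T[:3,3])@T[:3,:3]
z=np.load('pics/top0.npz')
for p,d in((z['p'],z['d']),ctrl.read_camera('top')):
    h=cv2.cvtColor(p,cv2.COLOR_RGB2HSV); m=(cv2.inRange(h,(0,150,80),(6,255,255))|cv2.inRange(h,(172,150,80),(180,255,255)))>0
    W=world(d,m); W=W[(abs(W[:,1]+.112)<.02)&(W[:,2]>.09)]; print("grip",W.mean(0).round(4),np.polyfit(W[:,0],W[:,2],1).round(3),len(W))
    W=world(d,np.ones(d.shape,bool)); s=W[(abs(W[:,0]-.585)<.006)&(W[:,2]>.066)&(W[:,1]<-.15)&(W[:,1]>-.35)]; print("knob y",s[:,1].min().round(4),s[:,1].max().round(4),s[:,1].mean().round(4))
p,d=ctrl.read_camera("side"); m=cv2.inRange(cv2.cvtColor(p,cv2.COLOR_RGB2HSV),(22,150,100),(32,255,255)); k,_,st,c=cv2.connectedComponentsWithStats(m)
for j in range(1,k):
    w=ray("side",c[j],.05)
    if st[j,4]>8 and w[0]<.6: print("yellow cap",st[j],w.round(3))
```

```text
grip [ 0.5106 -0.1111  0.1284] [-0.176  0.218] 106
knob y -0.2038 -0.1516 -0.181
grip [ 0.5102 -0.1111  0.1283] [-0.136  0.198] 104
knob y -0.2536 -0.1517 -0.2073
yellow cap [222 198   6  16  32] [0.467 0.05  0.05 ]
yellow cap [190 205   7  17  71] [0.372 0.054 0.05 ]
```

The grip height matches its locked start pose to 0.1 mm. The knob sits 50 mm farther out than with the 100 mm core, so the 150 mm core has no gap, and yellow lies in its groove. I'm handing in.

```bash
python3 -c "
from plant import ctrl
print(ctrl.sign_off())"
```

```text
the job is handed in; nothing more can be done
None
```

The job is handed in at about 31 s of the 72 s: yellow is in the middle groove, blue is snug in the cradle with no measurable gap, and the lever is back at its locked angle. One mistyped move tugged the drawn-back rod against its stop for 0.1 s; the next picture showed nothing displaced, but I didn't read the peak force.

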